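# Set up the rotating bracelet display

## Robot

A 6-joint arm with a two-finger parallel gripper is mounted at the origin on the work surface. World frame = base frame: x ahead of the robot, y to its left, z up, the work surface at z = 0. Lengths are in m, angles in rad, forces in N, time in s.
With the tool pointing down it reaches from about 0.35 to 0.975 m from the base axis. Payload 7.1 kg.
Tool frame: the origin (TCP) lies midway between the tips of the shut fingers; the grasp point (between the pads) lies 19 mm behind it; z points along the fingers, y is the line along which they close (so a half turn about z gives the same grasp; the last joint's range is limited). The gripper opens to 88 mm and grips with 3 to 60 N. Pads are 20 mm wide; open, the fingers measure 115 mm over their backs; the gripper's body (75 mm by 178 mm) begins 61 mm behind the grasp point.
Start: joints at [1.27, 0.423, 1.63, -0, 1.089, -0.019], TCP at [0.174, 0.6, 0.223] pointing down, gripper open.
Joint ranges: [-3, 3], [-0.9, 2.11], [0.09, 2.58], [-1.31, 4.45], [0.11, 2.69], [-2.54, 2.54]. Speed limits (rad/s): [2.39, 2.39, 3.01, 3.14, 3.14, 3.14].

## Interface

Orientations are given as a unit quaternion [w, x, y, z].
In Python, from station import move_pose, movel, movej, command_gripper, wait, inverse_kinematics, read_camera, camera_info, MotionError, job_done, get_time, get_joint_pos, get_qvel, get_effort, get_tcp_pos, get_ee_rot, get_ft_force, get_ft_torque, get_grip_width, get_finger_force gives the robot as it stands. Calls block until the motion is done:
- move_pose(position, orientation): joint-space move of the TCP to a pose.
- movel(position, frame=None, v=0.15, until_force=None): straight line of the TCP; frame=None keeps the orientation; v is the mean speed in m/s. With until_force (N) it stops when the force on the tool has changed by that much, and returns True; else False.
- movej(angles): joint-space move.
- command_gripper(opening): opening from 0.0 (shut) to 1.0 (fully open); the grip force is fixed at half the most; returns when the fingers have stopped.
- wait(seconds).
- inverse_kinematics(position, orientation): joint angles nearest the present ones, or None.
- read_camera(name): name is "scene" or "top" or "wrist"; returns the picture (420x560x3 uint8, red, green, blue); there is no depth.
- camera_info(name): a dict with "intrinsics" (3x3 intrinsics, pixels), "T" (4x4, takes a point from camera to world coordinates); the wrist camera has in their place "tool_from_camera" (4x4, takes a point from camera to tool coordinates, whose origin is the TCP and whose axes are the flange's). Camera axes: x right, y up, looking along -z (the intrinsics and any distortion apply to the point x, -y, -z); pixel columns grow to the right and rows downward; lengths in m; the calibration is good to about 2 mm. The wrist camera is an equidistant fisheye: a pixel r from the principal point sees the ray r / f radians off the axis. A picture is of the moment at which its call begins: read the wrist's pose just before it. camera_info takes no time and is no camera call.
A pose or a line that the arm cannot do raises MotionError and nothing moves.
- job_done(): hands the job in; it is judged then, once.
Readings, each from a call of its own:
- get_time(): time.
- get_joint_pos(): joint angles.
- get_qvel(): joint speeds.
- get_effort(): joint torques, N m.
- get_tcp_pos(): TCP position.
- get_ee_rot(): TCP orientation.
- get_ft_force(): force on the tool from outside, world axes, zero at the start.
- get_ft_torque(): the same for the moment, N m.
- get_grip_width(): opening from 0.0 (shut) to 1.0 (fully open).
- get_finger_force(): force on a finger pad.
Only numpy, scipy, OpenCV 4.12 (cv2) and the standard library are available. Lean on these libraries where they do the work, as an engineer would, in place of code of your own. Each camera call takes 0.05 s, during which the arm holds its last target. There are 200 camera calls.

## Task

Set up the rotating display on the jewellery stall: first take the turquoise bracelet tube and lower it over the turntable's spigot until it sits fully home on the disc, without letting it drop. Then, with a fingertip, roll the yellow speed wheel to 5 and the black minutes wheel to 3, each number centred on top at the red marks, and last push the red switch lever right over, away from the robot. Leave the other things on the table where they are.

Things in the scene. Friction and masses are not known exactly. Their poses are not given: they have to be found in the camera images.
- tube_turquoise: The turquoise bracelet tube: a rigid upright open tube, outer diameter 54 mm, bore 44 mm, height 100 mm, about 0.14 kg, with two rows of small beads round its lower 35 mm (they stand out about 4 mm; look only). Origin at the centre of its lower end, z up its axis. Stands on the table at the robot's right among two others; goes over the spigot.
- tube_coral: Coral-red bracelet tube: a rigid upright open tube, outer diameter 54 mm, bore 44 mm, height 100 mm, about 0.14 kg, with two rows of small beads round its lower 35 mm (they stand out about 4 mm; look only). Origin at the centre of its lower end, z up its axis. Leave it.
- tube_cream: Cream bracelet tube: a rigid upright open tube, outer diameter 54 mm, bore 44 mm, height 100 mm, about 0.14 kg, with two rows of small beads round its lower 35 mm (they stand out about 4 mm; look only). Origin at the centre of its lower end, z up its axis. Leave it.
- turntable: Fixed round turntable, black base 124 mm diameter and 20 mm high, on it a white disc 112 mm diameter whose top is 30 mm above the table; in its centre an upright aluminium spigot, 39 mm diameter, coned over its last 12 mm to 20 mm. It does not turn. Origin at the centre of the underside.
- disc_top (a point): Centre of the disc's top face (at the spigot's foot), 30 mm above the table; z up.
- spigot_top (a point): Tip of the spigot, 100 mm above the table.
- control_box: Fixed grey control box, 130 mm (its x) by 230 mm (its y) by 60 mm high, turned a little on the table; x points away from the robot, y to the left. Two thumbwheels stick out of its top (centres at y = +70 and y = 0 mm, x = 0) and a red lever at y = -80 mm. Origin at the centre of the underside.
- speed_axle (a point): Middle of the speed wheel's axle, 56 mm above the table; axes as the control box, the axle along y. The drum is 80 mm in diameter, 30 mm wide; its 8 cogs, 7 mm thick, reach out to radius 50 mm, midway between the numbers, for a fingertip to push. Cogs lie at joint value + 0.393 + any multiple of 0.785 rad from the top, counted towards +x.
- minutes_axle (a point): Middle of the minutes wheel's axle, 56 mm above the table; axes as the control box, the axle along y. The drum is 80 mm in diameter, 30 mm wide; its 8 cogs, 7 mm thick, reach out to radius 50 mm, midway between the numbers, for a fingertip to push. Cogs lie at joint value + 0.393 + any multiple of 0.785 rad from the top, counted towards +x.
- speed_wheel (a joint): Yellow thumbwheel with black numbers (left one). The number on top, in line with the red marks on the box, is the one set. Value in rad: 0 = number 1 on top, then 0.785 more per number (3 = 1.571, 5 = 3.142, 8 = 5.498); grows as the top rolls along the box's +x. No clicks: stiff (0.07 N m), stays where it is left, may start between numbers; stops just below 1 and past 8. Starts between 2 and 4.
- minutes_wheel (a joint): Black thumbwheel with white numbers (middle one). The number on top, in line with the red marks on the box, is the one set. Value in rad: 0 = number 1 on top, then 0.785 more per number (3 = 1.571, 5 = 3.142, 8 = 5.498); grows as the top rolls along the box's +x. No clicks: stiff (0.07 N m), stays where it is left, may start between numbers; stops just below 1 and past 8. Starts between 4 and 6.
- switch (a joint): Red toggle lever on a small block on the control box. Value in rad: 0 = leaning towards the robot (the box's -x), grows as it is pushed along the box's +x, 1.0 = right over, away from the robot. It swings in the box's x-z plane about an axle at x = 0, y = -80 mm, 82 mm above the table, is light to push and stays where it is left.
- switch_tip (a point): Centre of the red ball (26 mm diameter) at the end of the lever, 45 mm from its axle; the lever rod is 10 mm thick and the block it stands on reaches 85 mm above the table.
- bead_bowl: Blue bowl, 76 mm wide, 35 mm high. Origin under its centre. Leave it.
- ring_cone: Wooden ring cone, foot 60 mm wide, 98 mm high. Origin under its centre. Leave it.
- polish: Blue bottle, 52 mm wide, 130 mm high. Origin under its centre. Leave it.
- gift_box: Dark red box, 80 x 80 x 45 mm. Origin under its centre. Leave it.
Mind the look-alikes: they are no part of the job. There is more than one size of the turntable; the job needs the smaller.

How it is judged:
By the outcome, as a careful person would: the job done as asked, in the order asked, and still so for the second after the job is handed in, with the robot touching nothing.
It also fails if it takes over 72 s, if anything falls off the work surface, if the arm or the gripper's body presses on something with over 40 N, if the wrist force passes 120 N, or if a joint passes its speed limit or range.

## Working session

There is one attempt and no reset: what is moved stays moved. The work goes in short steps, each a Python script; the robot and the scene stay as the last script left them, time stands still between calls to the robot, and variables do not carry over. Pictures are saved under pics/ and viewed, at most 11 in all, crops included, and the job is handed in when it is done.

```bash
ls; mkdir -p pics
python3 - <<'E'
from station import *
import cv2,numpy as np
np.set_printoptions(precision=4,suppress=True)
for n in("scene","top","wrist"):
    im=read_camera(n); np.save(f"pics/{n}0.npy",im); cv2.imwrite(f"pics/{n}0.png",im[:,:,::-1])
    print(n,camera_info(n))
print(get_time(),get_ee_rot(),get_tcp_pos())
E
```

```text
pics
scene {'intrinsics': array([[427.621 ,   0.    , 277.7246],
       [  0.    , 427.621 , 205.2477],
       [  0.    ,   0.    ,   1.    ]]), 'T': array([[ 0.3488, -0.7635,  0.5436,  1.1932],
       [ 0.9371,  0.2934, -0.1893, -0.2492],
       [-0.0149,  0.5754,  0.8177,  1.0949],
       [ 0.    ,  0.    ,  0.    ,  1.    ]])}
top {'intrinsics': array([[392.521 ,   0.    , 277.5921],
       [  0.    , 392.521 , 209.8142],
       [  0.    ,   0.    ,   1.    ]]), 'T': array([[-0.0097,  0.9953, -0.0962,  0.4469],
       [-0.9999, -0.0101, -0.0043, -0.0261],
       [-0.0053,  0.0962,  0.9953,  1.1812],
       [ 0.    ,  0.    ,  0.    ,  1.    ]])}
wrist {'intrinsics': array([[325.1923,   0.    , 278.9926],
       [  0.    , 325.1923, 213.5808],
       [  0.    ,   0.    ,   1.    ]]), 'tool_from_camera': array([[-0.0002,  0.9563,  0.2925,  0.0814],
       [ 1.    ,  0.0001,  0.0005,  0.0009],
       [ 0.0004,  0.2925, -0.9563, -0.162 ],
       [ 0.    ,  0.    ,  0.    ,  1.    ]])}
0.15 [-0.0001  0.1405  0.9901 -0.0006] [0.1737 0.5999 0.2221]
```

View pics/top0.png

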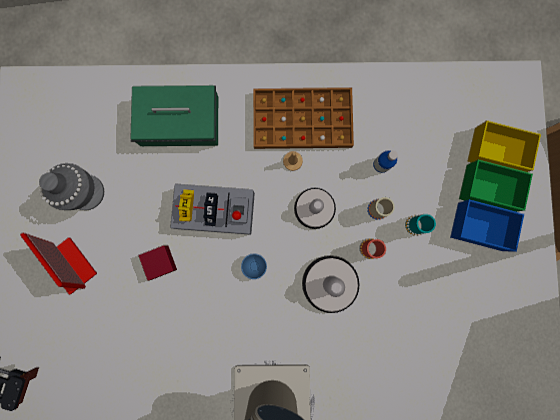

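View pics/scene0.png

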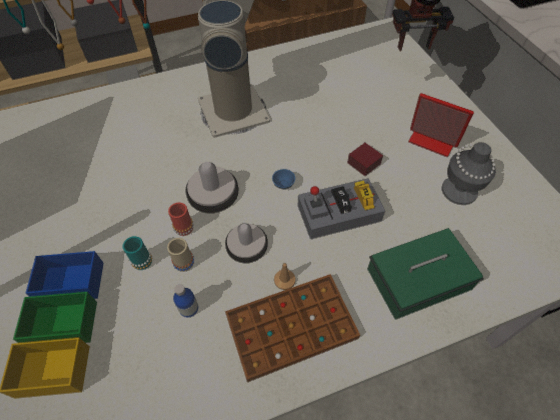

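The top view shows the turquoise tube at about (422,224), the small turntable at (315,208), the large one at (331,284), and the control box at (213,209), with speed wheel at (186,207), minutes wheel at (210,209) and lever at (237,214). The scene view matches this. I'll take coarse positions first, then look closer with the wrist camera.

```bash
cat > h.py <<'E'
from station import *
import cv2,numpy as np
from scipy.spatial.transform import Rotation as R
np.set_printoptions(precision=4,suppress=True)
def rot(q): return R.from_quat([q[1],q[2],q[3],q[0]]).as_matrix()
def quat(M):
    q=R.from_matrix(M).as_quat(); return [q[3],q[0],q[1],q[2]]
def down(yaw):
    "tool down, tool y (closing line) at angle yaw from world x"
    y=np.array([np.cos(yaw),np.sin(yaw),0]); z=np.array([0,0,-1.]); x=np.cross(y,z)
    return quat(np.c_[x,y,z])
def campose(name):
    i=camera_info(name)
    if name!="wrist": return i["intrinsics"],i["T"]
    T=np.eye(4); T[:3,:3]=rot(get_ee_rot()); T[:3,3]=get_tcp_pos()
    return i["intrinsics"],T@i["tool_from_camera"]
def cast(uv,K,T,z,fish=False):
    uv=np.atleast_2d(np.asarray(uv,float)); d=(uv-K[:2,2])/K[0,0]
    if fish:
        r=np.linalg.norm(d,axis=1,keepdims=True)+1e-12; ray=np.c_[d/r*np.sin(r),np.cos(r)]
    else: ray=np.c_[d,np.ones(len(d))]
    ray=ray*[1,-1,-1]@T[:3,:3].T; o=T[:3,3]
    return o+ray*((z-o[2])/ray[:,2])[:,None]
def proj(P,K,T,fish=False):
    p=(np.atleast_2d(P)-T[:3,3])@T[:3,:3]*[1,-1,-1]
    if fish:
        s=np.linalg.norm(p[:,:2],axis=1,keepdims=True); p2=p[:,:2]/s*np.arctan2(s,p[:,2:])
    else: p2=p[:,:2]/p[:,2:]
    return p2*K[0,0]+K[:2,2]
def snap(name,tag):
    K,T=campose(name); im=read_camera(name); np.savez(f"pics/{tag}.npz",im=im,K=K,T=T)
    cv2.imwrite(f"pics/{tag}.png",im[:,:,::-1]); return im,K,T
def blob(m,near=None,amin=20):
    n,l,s,c=cv2.connectedComponentsWithStats(m.astype(np.uint8))
    k=[i for i in range(1,n) if s[i,4]>=amin]
    if not k: return None
    i=min(k,key=lambda i:np.hypot(*(c[i]-near))) if near is not None else max(k,key=lambda i:s[i,4])
    return l==i
E
python3 - <<'E'
from h import *
im=np.load("pics/top0.npy");K,T=campose("top")
h=cv2.cvtColor(im,cv2.COLOR_RGB2HSV);H,S,V=[h[...,i].astype(int) for i in range(3)]
def c(uv,z):return cast(uv,K,T,z)[0][:2]
for p,z in(((422,224),.05),((374,248),.05),((381,208),.05),((315,208),.03),((331,284),.03),((387,160),.06),((292,161),.05),((254,266),.02),((158,262),.04)): print(p,c(p,z))
m=blob((H>78)&(H<95)&(S>110)&(V>60),(422,224));ys,xs=np.nonzero(m);print("tq",xs.min(),xs.max(),ys.min(),ys.max(),c((xs.mean(),ys.mean()),.07))
for p in((315,208),(331,284)):
    m=blob((S<40)&(V>100)&(np.hypot(*(np.indices(S.shape)[::-1]-np.array(p)[:,None,None]))<33),p)
    print(p,im[p[1]+12,p[0]])
for n,p in(("speed",(186,207)),("min",(210,209)),("lev",(237,214))): print(n,c(p,.096 if n!="lev" else .12))
print("corners",cast([(176,184),(254,189),(250,234),(171,228)],K,T,.05)[:,:2])
E
```

```text
(422, 224) [ 0.511  -0.4366]
(374, 248) [ 0.4436 -0.2963]
(381, 208) [ 0.5585 -0.3203]
(315, 208) [ 0.5625 -0.1313]
(331, 284) [ 0.3411 -0.1734]
(387, 160) [ 0.6973 -0.34  ]
(292, 161) [ 0.6995 -0.0648]
(254, 266) [0.3944 0.0498]
(158, 262) [0.4093 0.3258]
tq 416 435 214 232 [ 0.512  -0.4392]
(315, 208) [161 154 151]
(331, 284) [130 123 121]
speed [0.5623 0.2335]
min [0.556  0.1666]
lev [0.5392 0.0888]
corners [[0.635  0.2745]
 [0.6179 0.0469]
 [0.4871 0.059 ]
 [0.5067 0.287 ]]
```

Run:
```python
from h import *
q=down(np.pi/2)
move_pose([.53,.17,.28],q);snap("wrist","box1");print(get_time())
move_pose([.53,-.13,.26],q);snap("wrist","tt1");print(get_time())
move_pose([.48,-.43,.26],q);snap("wrist","tube1");print(get_time())
a=[cv2.imread(f"pics/{n}1.png") for n in("box","tt","tube")]
cv2.imwrite("pics/m1.png",np.vstack([np.hstack([cv2.resize(x,(400,300)) for x in a[1:]])]))
```

```text
2.225
3.425
4.6417
```

View pics/box1.png

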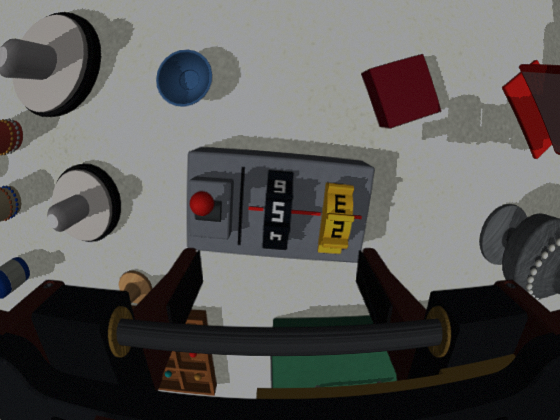

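View pics/m1.png

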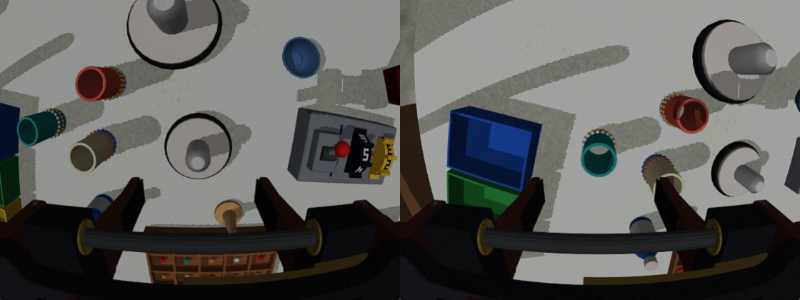

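Box view: the speed wheel has 3 and 2 either side of the mark line (row ~216). The minutes wheel has 5 close to the line (row ~211), and the red ball is at (202,205). In tube1 the tube rim is near (277,221), and in tt1 the small turntable is near (277,203). I'll enlarge all of these.

Run:
```python
import cv2,numpy as np
b,t,u=[cv2.imread(f"pics/{n}1.png") for n in("box","tt","tube")]
z=lambda x,f:cv2.resize(x,None,fx=f,fy=f,interpolation=cv2.INTER_CUBIC)
A=z(b[140:270,180:380],4) # 800x520 too tall; 
cv2.imwrite("pics/c1.png",A)
B=np.hstack([z(t[140:260,220:340],3.3),z(u[160:280,220:340],3.3)])
cv2.imwrite("pics/c2.png",B);print(A.shape,B.shape)
```

```text
(520, 800, 3) (396, 792, 3)
```

View pics/c1.png

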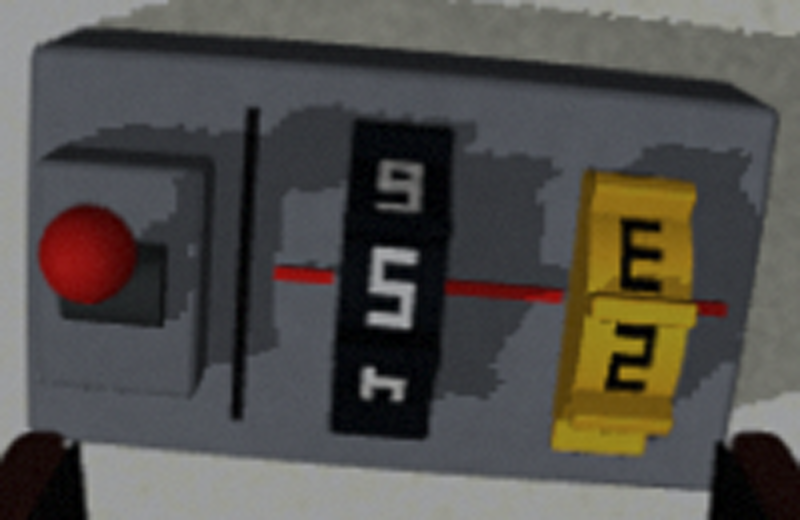

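View pics/c2.png

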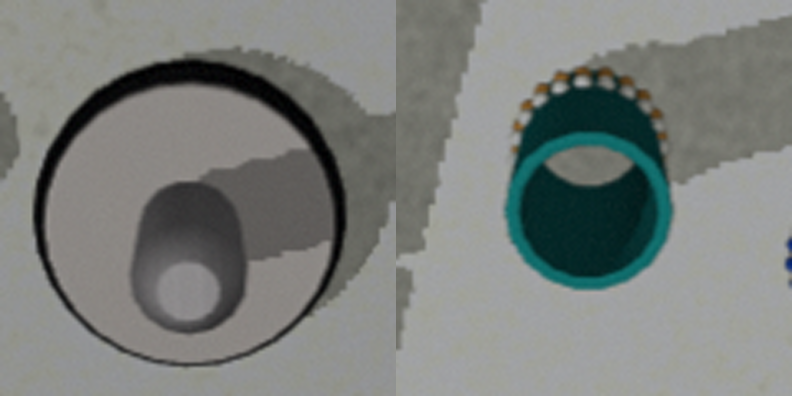

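Crop 1 shows the box-top corners and mark line, and a yellow cog lying right at the marks, so speed is about 2.5. The white 5 is at about (278,212) in full pixels. Crop 2 shows the spigot tip and the tube rim clearly.

```bash
cat >> h.py <<'E'
def circ(P):
    A=np.c_[2*P[:,:2],np.ones(len(P))]; s=np.linalg.lstsq(A,(P[:,:2]**2).sum(1),rcond=None)[0]
    c=s[:2]; r=np.sqrt(s[2]+c@c); return c,r,np.std(np.hypot(*(P[:,:2]-c).T)-r)
def load(tag): d=np.load(f"pics/{tag}.npz"); return d["im"],d["K"],d["T"]
def hsv(im):
    h=cv2.cvtColor(im,cv2.COLOR_RGB2HSV).astype(int); return h[...,0],h[...,1],h[...,2]
def outer(m): 
    return max(cv2.findContours(m.astype(np.uint8),cv2.RETR_EXTERNAL,cv2.CHAIN_APPROX_NONE)[0],key=len)[:,0]
E
python3 - <<'E'
from h import *
im,K,T=load("tube1");H,S,V=hsv(im);print("rim px",im[160+205,220] if 0 else im[222,220+int((512-396)/3.3)])
m=blob((H>78)&(H<95)&(S>110)&(V>90),(277,221),60);print("rim",circ(cast(outer(m),K,T,.1,1)))
for tag,z in(("tube1",.1),("tt1",.1)):
    im,K,T=load(tag);H,S,V=hsv(im)
    if tag=="tube1": continue
    print("tip",V[140+290//3.3.__int__(),220+57],)
    m=blob((V>135)&(S<40)&(np.hypot(*(np.indices(V.shape)[::-1]-np.array([277,228])[:,None,None]))<13),(277,228))
    print("tipc",m.sum(),circ(cast(outer(m),K,T,.1,1)))
    w=(V>75)&(S<60); blk=(V<45); Y,X=np.indices(V.shape)
    m=blob(blk&(np.hypot(X-277,Y-203)<55),(277,203),100)
    print("base outline", circ(cast(outer(m),K,T,.02,1)))
    # disc edge: first dark pixel along rays from centre
    P=[]
    for a in np.linspace(0,2*np.pi,72,endpoint=False):
        for r in np.arange(36,56,.25):
            u,v=277+r*np.cos(a),205+r*np.sin(a)
            if V[int(round(v)),int(round(u))]<60: P.append((u,v));break
    print("disc",len(P),circ(cast(P,K,T,.03,1)))
im,K,T=load("box1")
C=cast([(189,152),(374.5,168),(357.5,262.5),(187,247)],K,T,.06,1)[:,:2];print("corners",C,C.mean(0))
e=lambda a,b:(np.degrees(np.arctan2(*(C[b]-C[a])[::-1])),np.linalg.norm(C[b]-C[a]))
print(e(0,1),e(3,2),e(0,3),e(1,2))
H,S,V=hsv(im);m=((H<8)|(H>172))&(S>140)&(V>60)
X,Y=np.indices(V.shape)[::-1];m&=(X>245)&(X<368)&(Y>200)&(Y<225)
P=cast(np.c_[X[m],Y[m]],K,T,.06,1)[:,:2];p=np.polyfit(P[:,1],P[:,0],1);print("marks",p,P.min(0),P.max(0))
mb=blob((((H<8)|(H>172))&(S>140)&(V>50)&(X<225)&(X>180)&(Y<225)&(Y>180)),(202,205));y,x=np.nonzero(mb);print("ball",cast([(x.mean(),y.mean())],K,T,.082+.04,1))
E
```

```text
rim px [ 15 108 107]
rim (array([ 0.5093, -0.4288]), np.float64(0.025643467232259628), np.float64(0.0003577345476430987))
tip 139
tipc 207 (array([ 0.5633, -0.1313]), np.float64(0.008304817939313416), np.float64(0.0008626150801037178))
base outline (array([ 0.5632, -0.1306]), np.float64(0.059165748994068096), np.float64(0.002208307231941611))
disc 63 (array([ 0.5629, -0.1308]), np.float64(0.05573695675931731), np.float64(0.00040471688896443137))
corners [[0.488  0.0633]
 [0.5073 0.2881]
 [0.6331 0.2757]
 [0.6113 0.0513]] [0.5599 0.1696]
(np.float64(85.09593568469465), np.float64(0.22560463677877687)) (np.float64(84.43020180028203), np.float64(0.22549419317947803)) (np.float64(-5.5653237228225185), np.float64(0.12385477275802217)) (np.float64(-5.608550297484746), np.float64(0.12647609860100972))
marks [0.0839 0.5468] [0.557  0.1337] [0.5712 0.275 ]
ball [[0.5354 0.0909 0.122 ]]
```

Every point matches its known size: rim r 25.6 mm, disc r 55.7 mm, and box 226x125 mm at yaw about -5.1°. Next is the pick.

Run:
```python
from h import *
q=down(np.pi/2); tx,ty=.5093,-.4288; sx,sy=.5630,-.1310
command_gripper(1.0)
move_pose([tx,ty,.15],q); print(get_tcp_pos())
print(movel([tx,ty,.058],v=.12,until_force=6),get_tcp_pos())
command_gripper(0.0); print(get_grip_width()*.088,get_finger_force())
movel([tx,ty,.2],v=.15); print(get_grip_width()*.088,get_ft_force(),get_time())
move_pose([sx,sy,.2],q); snap("wrist","held1"); print(get_tcp_pos(),get_time())
```

```text
[ 0.5095 -0.4288  0.1503]
False [ 0.5098 -0.4293  0.0589]
0.054292269966784504 29.973976733163
0.05438156364579607 [-0.8198 -0.0528 -2.1531] 8.0333
[ 0.5632 -0.1323  0.2   ] 9.2417
```

View pics/held1.png

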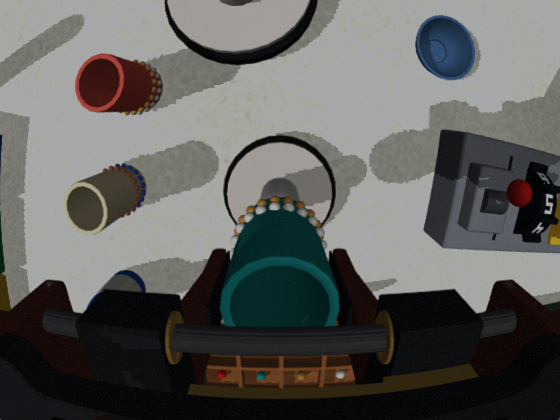

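The tube is held upright and centred between the fingers, with its rim around (281,290). The small turntable is straight below at (279,190). I'll check the rim, then lower.

Run:
```python
from h import *
im,K,T=load("held1");H,S,V=hsv(im)
m=blob((H>78)&(H<95)&(S>110)&(V>90)&(np.indices(V.shape)[0]>245),(281,290),60);o=outer(m)
o=o[(o[:,1]<312)&(o[:,1]>262)];print("rim",len(o),circ(cast(o,K,T,.241,1)))
sx,sy=.5630,-.1310
wait(.3);print(get_tcp_pos())
movel([sx,sy,.165],v=.1);print(get_tcp_pos(),get_ft_force())
e=np.array([sx,sy])-get_tcp_pos()[:2]; c=np.array([sx,sy])+e
movel([*c,.150],v=.05);print(get_tcp_pos(),get_time())
```

```text
Traceback (most recent call last):
  File "h.py", line 46, in outer
    return max(cv2.findContours(m.astype(np.uint8),cv2.RETR_EXTERNAL,cv2.CHAIN_APPROX_NONE)[0],key=len)[:,0]
                                ^^^^^^^^
AttributeError: 'NoneType' object has no attribute 'astype'
```

Run:
```python
from h import *
im,K,T=load("held1");H,S,V=hsv(im)
print(V[290:300,220:232].max(1)[:3])
m=blob((H>78)&(H<95)&(S>110)&(V>68)&(np.indices(V.shape)[0]>245),None,60)
if m is not None:
    o=outer(m);o=o[(o[:,1]<315)&(o[:,1]>262)];print("rim",len(o),o.min(0),o.max(0),circ(cast(o,K,T,.241,1)))
sx,sy=.5630,-.1310
wait(.3);print(get_tcp_pos())
movel([sx,sy,.165],v=.1);print(get_tcp_pos(),get_ft_force())
e=np.array([sx,sy])-get_tcp_pos()[:2]; c=np.array([sx,sy])+e
movel([*c,.162],v=.05);print(get_tcp_pos(),get_time())
```

```text
[75 75 75]
rim 272 [221 263] [338 314] (array([ 0.5641, -0.1306]), np.float64(0.024575190789299973), np.float64(0.0015435080801972957))
[ 0.5629 -0.1317  0.2   ]
[ 0.563  -0.131   0.1648] [-0.2804  0.1883 -1.331 ]
[ 0.5633 -0.1311  0.1624] 10.2917
```

Run:
```python
from h import *
x,y=.5630,-.1310
for z in(.14,.11,.086):
    f0=get_ft_force()
    r=movel([x,y,z],v=.04,until_force=8); wait(.1)
    print(r,get_tcp_pos(),get_ft_force()-f0,get_ft_torque(),get_grip_width()*.088,get_time())
    if r: break
```

```text
False [ 0.5632 -0.1311  0.1402] [-0.9393  0.7926  0.5191] [ 0.0531  0.0506 -0.022 ] 0.054128668916251475 11.0917
False [ 0.5632 -0.1311  0.1103] [ 0.2942 -0.0073 -0.9137] [-0.0079 -0.0457 -0.0587] 0.054235635731674794 12.0917
True [ 0.5627 -0.1313  0.0878] [ 0.7057 -1.9926  4.2065] [-0.3836 -0.0248  0.0006] 0.05443655948601358 12.7333
```

The tube contacted at the expected home height. I'll release it, check, and go and look at the box from a low viewpoint.

Run:
```python
from h import *
command_gripper(1.0); wait(.1)
movel([.563,-.131,.17],v=.15); 
movel([.53,-.131,.25],v=.2); wait(.2)
im,K,T=snap("wrist","placed");H,S,V=hsv(im)
m=blob((H>78)&(H<95)&(S>110)&(V>85),None,60);o=outer(m)
for z in(.13,.14):print("rim",m.sum(),circ(cast(o,K,T,z,1)))
command_gripper(0.0)
a=np.radians(-5.1);q=down(a+np.pi/2)
move_pose([.50,.17,.24],q);wait(.2);snap("wrist","box2");print(get_time(),get_grip_width())
b=cv2.imread("pics/box2.png");p=cv2.imread("pics/placed.png")
cv2.imwrite("pics/c3.png",np.hstack([cv2.resize(p[100:300,180:380],(300,300)),cv2.resize(b[130:330,150:400],(500,400))[:300]]))
```

```text
rim 586 (array([ 0.5624, -0.1306]), np.float64(0.025652966504048035), np.float64(0.00029804973938947396))
rim 586 (array([ 0.5584, -0.1306]), np.float64(0.024739139109917326), np.float64(0.00028743240916272086))
17.8167 0.0035372862810525885
```

View pics/c3.png

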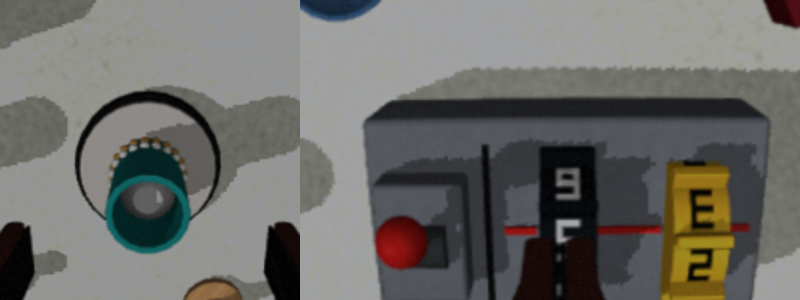

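The tube sits home: the rim at z=0.13 again fits r 25.65 mm, the same as when it stood on the table, centred at (0.5624,-0.1306). Now I'll measure the wheel angles from the digits by intersecting rays with the drum cylinder.

```bash
cat >> h.py <<'E'
YAW=np.radians(-5.1); B=np.array([.5605,.1693]); Q=down(YAW+np.pi/2)
ex=np.array([np.cos(YAW),np.sin(YAW)]); ey=np.array([-ex[1],ex[0]])
def W(x,y,z): return [*(B+x*ex+y*ey),z]
def toB(P): P=np.atleast_2d(P); d=P[:,:2]-B; return np.c_[d@ex,d@ey,P[:,2]]
def ang(uv,K,T,r,zc=.056):
    "angle from top (towards +x) where pixel rays meet the cylinder of radius r; also box y"
    a=toB(cast(uv,K,T,.15,1)); b=toB(cast(uv,K,T,.05,1)); out=[]
    for p,d in zip(a,b-a):
        px,pz=p[0],p[2]-zc; A=d[0]**2+d[2]**2; Bq=px*d[0]+pz*d[2]; C=px*px+pz*pz-r*r
        D=Bq*Bq-A*C
        if D<0: out.append((np.nan,np.nan)); continue
        t=(-Bq-np.sqrt(D))/A; h=p+t*d; out.append((np.arctan2(h[0],h[2]-zc),h[1]))
    return np.array(out)
def stroke(yw,x0,x1,z=.0985,up=.125,v=.08):
    "x0,x1: tool centre in box x; descend at x0, sweep to x1, rise"
    movel(W(x0,yw,up),v=.2); movel(W(x0,yw,z),v=.1,until_force=8)
    f=movel(W(x1,yw,z),v=v,until_force=15); wait(.15); p=toB([get_tcp_pos()])[0]
    movel(W(p[0]-np.sign(x1-x0)*.003,yw,z),v=.1); movel(W(p[0]-np.sign(x1-x0)*.003,yw,up),v=.15); return f,p
E
python3 - <<'E'
from h import *
im,K,T=load("box1")
px=lambda L:[(x/4+180,y/4+140) for x,y in L]
print("speed 3,2",ang(px([(641,255),(630,358)]),K,T,.04))
print("min 6,5,4",ang(px([(400,185),(392,288),(383,385)]),K,T,.04))
print("cog tip",ang(px([(640,310)]),K,T,.05))
print("ball",toB(cast([(202,205)],K,T,.1215,1)))
E
```

```text
speed 3,2 [[-0.5852  0.0703]
 [ 0.1738  0.0703]]
min 6,5,4 [[-0.9889  0.0006]
 [-0.195   0.0006]
 [ 0.6445  0.0008]]
cog tip [[-0.211   0.0689]]
ball [[-0.0161 -0.0796  0.1215]]
```

The readings agree with each other: wheel y at 0.070 and 0.000, speed v≈0.965 (cog at -0.21), minutes v≈2.955 (cog at +0.21). I'll roll the speed wheel in three strokes, leaving the last slightly short.

Run:
```python
from h import *
move_pose(W(-.036,.07,.13),Q); t=get_time()
for x1 in(.0055,.0055,.002): print(stroke(.07,-.036,x1),get_time())
movel(W(.078,.035,.20),v=.25);wait(.2);im,K,T=snap("wrist","box3");print(toB([T[:3,3]]),get_time())
u=proj([W(0,.035,.09)],K,T,1)[0].astype(int);print(u)
c=im[u[1]-60:u[1]+60,u[0]-80:u[0]+80,::-1];cv2.imwrite("pics/c4.png",cv2.resize(c,None,fx=5,fy=5,interpolation=cv2.INTER_CUBIC))
```

```text
(False, array([0.0054, 0.07  , 0.0986])) 20.475
(False, array([0.0053, 0.07  , 0.0986])) 22.625
(False, array([0.0018, 0.07  , 0.0986])) 24.7333
[[-0.0045  0.0364  0.3606]] 25.5917
[277 123]
```

View pics/c4.png

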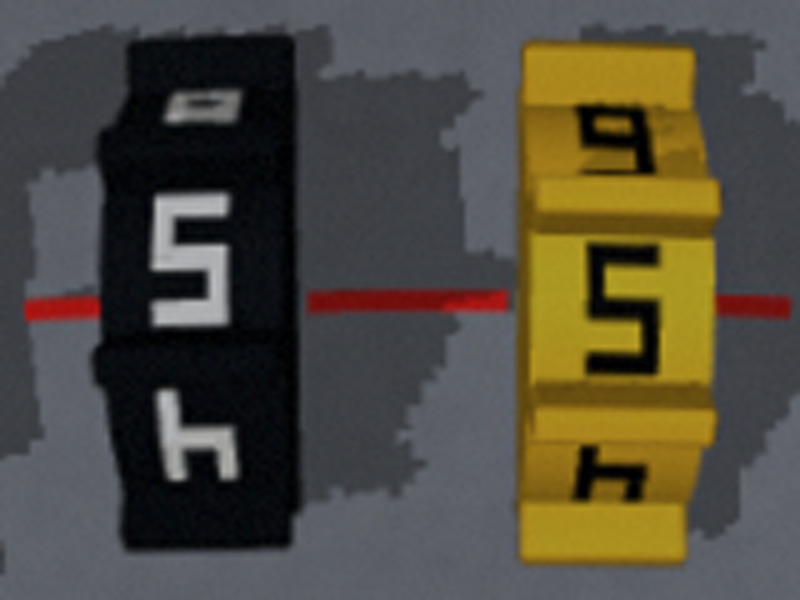

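Yellow 5 is almost on the marks: its centre is at crop row ~310 and the marks are at ~305. I'll compute the angle and do the minutes strokes.

Run:
```python
from h import *
im,K,T=load("box3")
px=lambda L:[(x/5+197,y/5+63) for x,y in L]
print("yellow 5 top/bot/c",ang(px([(623,245),(623,375),(623,310)]),K,T,.04)[:,0])
print("yellow cog tips",ang(px([(628,196),(625,425)]),K,T,.05)[:,0])
print("black 5",ang(px([(190,193),(190,327)]),K,T,.04)[:,0],ang(px([(190,260)]),K,T,.04))
print("marks",toB(cast(px([(62,309),(408,301),(755,307)]),K,T,.06,1)))
```

```text
yellow 5 top/bot/c [-0.2519  0.2901  0.0173]
yellow cog tips [-0.3607  0.3897]
black 5 [-0.4863  0.0878] [[-0.188   0.0005]]
marks [[ 0.0005 -0.0285  0.06  ]
 [ 0.0002  0.0356  0.06  ]
 [ 0.0001  0.0999  0.06  ]]
```

The speed wheel reads +0.017 rad from centre, and the marks confirm the box pose. Now the minutes strokes, mirrored.

Run:
```python
from h import *
movel(W(.040,0,.13),v=.25)
for x1 in(-.004,-.0008): print(stroke(0,.040,x1),get_time())
movel(W(.078,.035,.20),v=.25);wait(.2);im,K,T=snap("wrist","box4");print(get_time())
u=proj([W(0,.035,.09)],K,T,1)[0].astype(int);print(u)
c=im[u[1]-60:u[1]+60,u[0]-80:u[0]+80,::-1];cv2.imwrite("pics/c5.png",cv2.resize(c,None,fx=5,fy=5,interpolation=cv2.INTER_CUBIC))
```

```text
(False, array([-0.0038, -0.    ,  0.0985])) 28.1833
(False, array([-0.0006, -0.    ,  0.0984])) 30.3333
31.1833
[278 123]
```

View pics/c5.png

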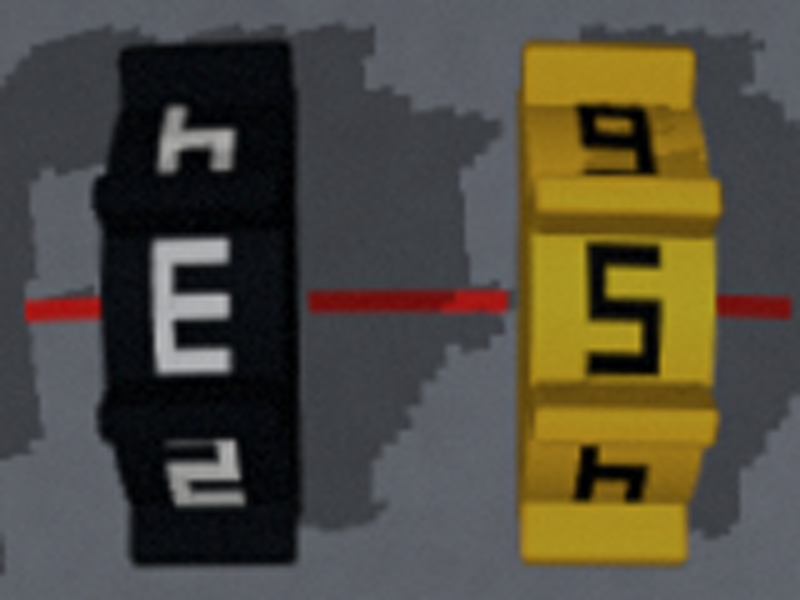

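Black 3 (rows 238–374, centre 306) and yellow 5 (centre 310) both sit on the marks (~305). Next, the lever.

Run:
```python
from h import *
movel(W(-.068,-.08,.20),v=.25); movel(W(-.068,-.08,.106),v=.15,until_force=8)
print(movel(W(.008,-.08,.106),v=.06,until_force=7)); wait(.2); print(toB([get_tcp_pos()]),get_ft_force())
movel(W(-.04,-.08,.106),v=.15); movel(W(-.04,-.08,.2),v=.2)
movel(W(.078,-.03,.22),v=.25);wait(.2);im,K,T=snap("wrist","box5");print(get_time())
H,S,V=hsv(im);X,Y=np.indices(V.shape)[::-1];u=proj([W(.01,-.08,.12)],K,T,1)[0]
m=blob(((H<8)|(H>172))&(S>140)&(V>50)&(np.hypot(X-u[0],Y-u[1])<45),u,60);y,x=np.nonzero(m)
print("ball",toB(cast([(x.mean(),y.mean())],K,T,.1215,1)),m.sum())
u=proj([W(0,-.01,.09)],K,T,1)[0].astype(int)
c=im[max(u[1]-75,0):u[1]+75,u[0]-100:u[0]+100,::-1];cv2.imwrite("pics/c6.png",cv2.resize(c,None,fx=4,fy=4))
```

```text
True
[[-0.0019 -0.0803  0.1051]] [ 0.3082  0.5014 -0.203 ]
36.0083
ball [[ 0.0218 -0.0799  0.1215]] 763
```

View pics/c6.png

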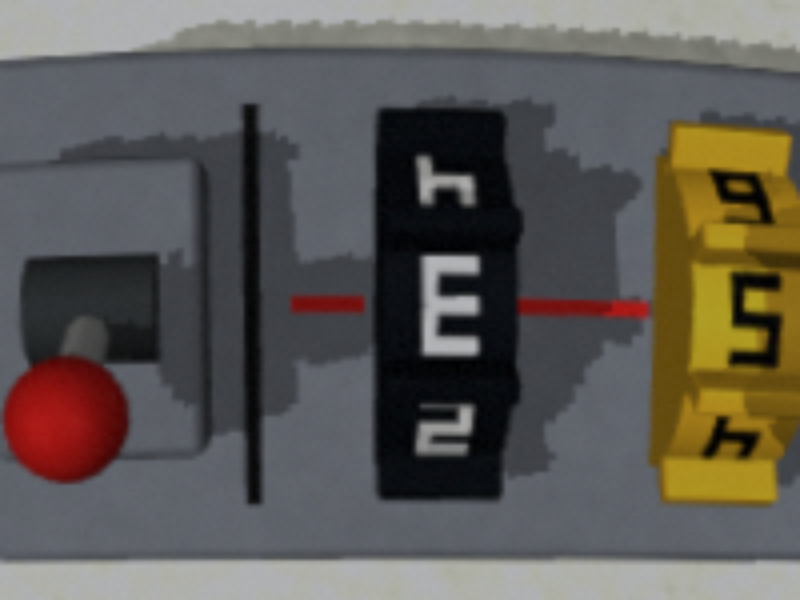

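The lever is right over: the ball is at box x = +0.0218 against 0.0216 expected, and it hit its stop. The wheels show 3 and 5 on the marks, so I'm handing in.

```bash
python3 -c "
from station import *
print(job_done(),get_time())"
```

```text
the job is handed in; nothing more can be done
the job is handed in; nothing more can be done
```

I handed the job in at about 36 s of the 72 s allowed: the turquoise tube sits fully home on the small turntable, speed is at 5, minutes at 3, and the switch is right over, all checked in wrist-camera pictures.

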